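# Bring the valve of the clay trolley's wheel to the top

## Robot

A 7-joint arm with a two-finger parallel gripper is mounted at the origin on the work surface. World frame = base frame: x ahead of the robot, y to its left, z up, the work surface at z = 0. Lengths are in mm, angles in rad, forces in N, time in s.
With the tool pointing down it reaches from about 425 to 875 mm from the base axis. Payload 8.4 kg.
Tool frame: the origin (TCP) lies on the centre line of the jaws, within the pads' length; the fingertips stand 25 mm ahead of it and the grasp point (between the pads) lies 6 mm ahead of it; z points along the fingers, y is the line along which they close (so a half turn about z gives the same grasp; the last joint's range is limited). The gripper opens to 85 mm and grips with 20 to 120 N. Pads are 22 mm wide; open, the fingers measure 114 mm over their backs; the gripper's body (76 mm by 85 mm) begins 54 mm behind the grasp point. The pads swing forward as they close: fully open they stand 13 mm farther back than shut.
Start: joints at [1.01, 0.333, 0.04, 1.465, -0.013, 1.343, -0.059], TCP at [289.589, -581.897, 256.308] pointing down, gripper open.
Joint ranges: [-2.58, 2.58], [-0.38, 2.09], [-1.3, 1.39], [0.25, 2.4], [-1.5, 4.64], [0.08, 2.09], [-2.65, 2.65]. Speed limits (rad/s): [2.22, 2.22, 2.79, 2.79, 3.14, 3.14, 3.14].

## Interface

Orientations are given as a unit quaternion [w, x, y, z].
In Python, from rig import arm, effector, solve_ik, capture gives the robot as it stands. Calls block until the motion is done:
- arm.movep(position, orientation): joint-space move of the TCP to a pose.
- arm.move_linear(position, rot=None, max_speed=150): straight line of the TCP; rot=None keeps the orientation; max_speed is the mean speed in mm/s.
- arm.move_j(angles): joint-space move.
- effector.command_gripper(opening): finger opening in mm; the grip force is fixed at half the most; returns when the fingers have stopped.
- arm.pause(seconds).
- solve_ik(position, orientation): joint angles nearest the present ones, or None.
- arm.sense(): the state.
- capture(name): name is "scene" or "top" or "wrist"; returns a dict with "pixels" (384x512x3 uint8, red, green, blue), "mtx" (3x3 intrinsics, pixels), "origin" and "orientation" of the camera in the world; the wrist camera has in their place "T_tool_cam" (4x4, takes a point from camera to tool coordinates, whose origin is the TCP and whose axes are the flange's). Camera axes: x right, y down, z forward; pixel columns grow to the right and rows downward; lengths in mm; the calibration is good to about 2 mm. A picture is of the moment at which its call begins: read the wrist's pose just before it. There is no depth.
A pose or a line that the arm cannot do raises arm.IKError and nothing moves.
- arm.job_done(): hands the job in; it is judged then, once.
The state is a dict: "time": time; "qpos": joint angles; "qd": joint speeds; "effort": joint torques, N m; "eef_pos": TCP position; "tcp_rot": TCP orientation; "contact_force": force on the tool from outside, world axes, zero at the start; "ft_torque": the same for the moment, N m; "gripper_width": finger opening in mm; "finger_force": force on a finger pad.
Only numpy, scipy, OpenCV 4.12 (cv2) and the standard library are available. Lean on these libraries where they do the work, as an engineer would, in place of code of your own. Each camera call takes 0.05 s, during which the arm holds its last target. There are 200 camera calls.

## Task

The clay trolley's wheel is on its bench axle stand, waiting for the freshly patched tyre to be pumped up. Turn it, either way round, by pushing on its spokes with your fingertips, one spoke after another as far as needed, until the valve stem is at the very top of the wheel, straight above the axle, then let go and leave the wheel still. Do not push on the tyre or on the valve stem, and do not lift, shift or tip the stand, the hand pump, the vase or the spanner.

Things in the scene. Friction and masses are not known exactly. Their poses are not given: they have to be found in the camera images.
- stand: Loose, heavy (6.5 kg) bench stand. Origin on the bench top straight below the wheel's centre; x along the axle, away from the robot (within 17 degrees), y to the robot's left, z up. Steel base 240 x 200 x 12 mm, x = -100 to 140 mm. Its only upright, a grey post 40 mm wide, 207 mm high, is behind the wheel (x = 55 to 85 mm). The level axle is 175 mm up and ends in front at x = -32 mm.
- hub (a point): Centre of the wheel, on the axle. It turns with the wheel: x along the axle away from the robot, z from the axle towards the valve. Hub white, 48 mm in diameter, x = -24 to 24 mm. White rim: inside radius 101 mm, x = -21 to 21 mm.
- wheel (a joint): Turn of the wheel in rad, growing clockwise as the robot sees it: 0 (or any whole turns, 6.283) is the valve straight above the axle, 1.571 the valve to the robot's right. No stops; turns either way with a drag of 0.2 N m (about 3 N at the middle of a spoke), coasts a little after a quick push and stays where it is left.
- spokes: Five straight white spokes; origin and axes as hub. As the robot sees them they lie 36, 108, 180, 252 and 324 degrees clockwise of the valve, from hub (radius 24 mm) to rim (101 mm). Each is 18 mm wide, 14 mm thick (x = -25 to -11 mm, the side nearest the robot). The openings between them are clear right through, but for the one with the valve; nothing is in front of the wheel.
- tyre: Black pneumatic tyre, 46 mm thick (x = -23 to 23 mm), 314 mm outside and 222 mm inside diameter; origin and axes as hub. It clears the base plate by 6 mm. Not to be pushed.
- valve: Valve stem, black with a brass end and black dust cap, 10 to 17 mm in diameter, 43 mm long. Origin at its foot on the inside of the rim, 102 mm from the axle, at x = 0 of hub; it stands inwards towards the axle, half-way between two spokes, its cap 59 mm from the axle. Its z axis points outwards. Not to be pushed.
- pump: Hand pump lying on the bench to the robot's left of the stand: aluminium tube 25 mm in diameter with a black T handle 85 mm wide at its -x end and a black head at its +x end, 258 mm long in all, 30 mm high. Origin under its middle. Leave alone.
- vase: Small white conical vase standing on the bench to the right of the stand and behind, 70 mm in diameter at the foot, 92 mm high. Origin under its foot. Leave alone.
- spanner: Steel spanner lying on the bench to the right of the stand and in front, 160 mm long. Origin under its middle. Leave alone.

How it is judged (in metres and radians):
On the way:
1. a spoke is pushed with the fingers (contact force between the fingers and spokes above 0.5 N), for 0.1 s.
At the end, for the whole second after the job is handed in: The valve is at the top, within 0.13 rad (7.5 degrees) of straight above the axle, the wheel is still, the stand is upright within 25 mm of where it stood, and pump, vase and spanner are within 30 mm of where they were (angle between hub's own z axis and vertical below 0.13 rad and velocity of joint wheel between -0.05 and 0.05 rad/s and distance of stand from where it was at the start of the episode below 0.025 m and angle between stand's own z axis and vertical below 0.05 rad and distance of each of pump, vase, spanner from where it was at the start of the episode below 0.03 m and angle between vase's own z axis and vertical below 0.2 rad); the robot touches nothing.
It fails at once if the tyre is pushed (over 4 N) (contact force between any of the fingers, the arm and tyre above 4 N).
It fails at once if the valve stem is pushed (over 3 N) (contact force between any of the fingers, the arm and valve above 3 N).
It fails at once if the stand is shifted over 25 mm, lifted or tipped (distance of stand from where it was at the start of the episode above 0.025 m or height (world z) of stand above 0.01 m or angle between stand's own z axis and vertical above 0.1 rad).
It fails at once if the pump, the vase or the spanner is lifted, knocked over or moved over 30 mm (distance of any of pump, vase, spanner from where it was at the start of the episode above 0.03 m or angle between vase's own z axis and vertical above 0.3 rad).
It also fails if it takes over 67 s, if anything falls off the work surface, if the arm or the gripper's body presses on something with over 40 N, if the wrist force passes 120 N, or if a joint passes its speed limit or range.

## Working session

There is one attempt and no reset: what is moved stays moved. The work goes in short steps, each a Python script; the robot and the scene stay as the last script left them, time stands still between calls to the robot, and variables do not carry over. Pictures are saved under pics/ and viewed, at most 10 in all, crops included, and the job is handed in when it is done.

```bash
mkdir -p pics; ls; python3 - <<'E'
from rig import arm, effector, solve_ik, capture
import cv2, numpy as np
for n in ("scene","top"):
    c=capture(n); cv2.imwrite(f"pics/{n}0.png",c["pixels"][:,:,::-1])
    print(n,c["mtx"],c["origin"],c["orientation"])
s=arm.sense(); print(s["eef_pos"],s["tcp_rot"],s["time"])
E
```

```text
pics
scene [[498.78554708   0.         257.24044638]
 [  0.         498.78554708 190.93888495]
 [  0.           0.           1.        ]] [1174.92917038  -40.27277477 1160.45986731] [-0.19276291  0.71718685  0.64672023 -0.17389199]
top [[386.01026721   0.         263.90532601]
 [  0.         386.01026721 193.17363011]
 [  0.           0.           1.        ]] [ 522.17175382   18.73536516 1120.56190977] [-0.03601264  0.70990193 -0.70226319  0.03960749]
[ 289.42466419 -581.577017    255.50213841] [-7.17351207e-04  9.73461836e-01  2.28848182e-01 -2.21990488e-04] 0.1
```

View pics/scene0.png

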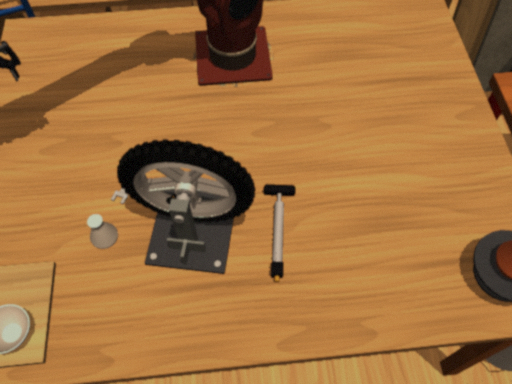

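View pics/top0.png

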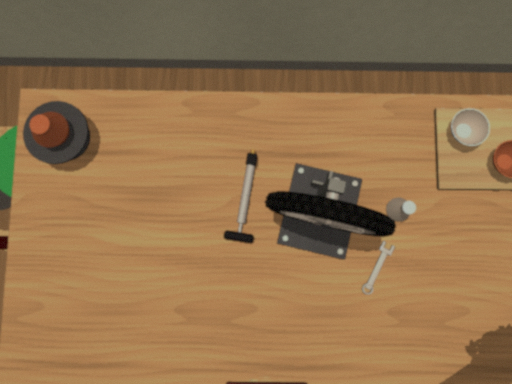

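```bash
cat > h.py <<'E'
from rig import arm, effector, solve_ik, capture
import cv2, numpy as np
from scipy.spatial.transform import Rotation as R
def q2R(q): return R.from_quat([q[1],q[2],q[3],q[0]])
def R2q(r): x=r.as_quat(); return [x[3],x[0],x[1],x[2]]
def ray_plane(c,uv,p0,n,Rc=None,o=None):
    Rc=q2R(c["orientation"]).as_matrix() if Rc is None else Rc
    o=np.array(c["origin"]) if o is None else o
    d=Rc@np.linalg.inv(c["mtx"])@np.array([*uv,1.]); n=np.array(n,float)
    return o+d*(n@(np.array(p0)-o))/(n@d)
E
python3 - <<'E'
from h import *
c=capture("top")
P=[ray_plane(c,u,[0,0,12],[0,0,1]) for u in [(298,166),(361,180),(345,257),(279,243)]]
P=np.array(P); print(P.round(0))
f=(P[0]+P[1])/2; b=(P[3]+P[2])/2; x=f-b; L=np.linalg.norm(x); x/=L
print(L,np.linalg.norm(P[1]-P[0]),np.degrees(np.arctan2(x[1],x[0])),(f+b)/2-20*x)
c=(f+b)/2-20*x; c[2]=175
yaw=np.arctan2(x[1],x[0])
# tool z along x axis; try tool y vertical/horizontal and pitches
for pitch in (0,.3,.6):
  for roll in range(0,360,45):
    z=np.array([np.cos(yaw)*np.cos(pitch),np.sin(yaw)*np.cos(pitch),-np.sin(pitch)])
    yh=np.array([-np.sin(yaw),np.cos(yaw),0])
    r=R.from_matrix(np.c_[np.cross(yh,z),yh,z])*R.from_euler('z',roll,degrees=True)
    out=[]
    for d in (-300,-200,-100,-50,-20):
      for dz in (0,60):
        s=solve_ik(list(c+d*x+[0,0,dz]),R2q(r)); out.append(int(s is not None))
    print(pitch,roll,out)
c=capture("wrist"); print(np.array(c["T_tool_cam"]).round(3),c["mtx"])
E
```

```text
[[ 722.  -85.   12.]
 [ 683. -268.   12.]
 [ 461. -219.   12.]
 [ 499.  -31.   12.]]
228.10442578412594 187.1551887870561 -13.05701598410628 [ 571.81934022 -145.94804534   12.        ]
0 0 [0, 0, 0, 0, 0, 0, 0, 0, 0, 0]
0 45 [0, 0, 0, 0, 0, 0, 0, 0, 0, 0]
0 90 [0, 0, 0, 0, 0, 0, 0, 0, 0, 0]
0 135 [0, 0, 0, 0, 0, 0, 0, 0, 0, 0]
0 180 [0, 0, 0, 0, 0, 0, 0, 0, 0, 0]
0 225 [0, 0, 0, 0, 0, 0, 0, 0, 0, 0]
0 270 [0, 0, 0, 0, 0, 0, 0, 0, 0, 0]
0 315 [0, 0, 0, 0, 0, 0, 0, 0, 0, 0]
0.3 0 [0, 0, 0, 0, 0, 0, 0, 0, 0, 0]
0.3 45 [0, 0, 0, 0, 0, 0, 0, 0, 0, 0]
0.3 90 [0, 0, 0, 0, 0, 0, 0, 0, 0, 0]
0.3 135 [0, 0, 0, 0, 0, 0, 0, 0, 0, 0]
0.3 180 [0, 0, 0, 0, 0, 0, 0, 0, 0, 0]
0.3 225 [0, 0, 0, 0, 0, 0, 0, 0, 0, 0]
0.3 270 [0, 0, 0, 0, 0, 0, 0, 0, 0, 0]
0.3 315 [0, 0, 0, 0, 0, 0, 0, 0, 0, 0]
0.6 0 [0, 0, 0, 0, 0, 0, 0, 0, 0, 0]
0.6 45 [0, 0, 0, 0, 0, 0, 0, 0, 0, 0]
0.6 90 [0, 0, 0, 0, 0, 0, 0, 0, 0, 0]
0.6 135 [0, 0, 0, 0, 0, 0, 0, 0, 0, 0]
0.6 180 [0, 0, 0, 0, 0, 0, 0, 0, 0, 0]
0.6 225 [0, 0, 0, 0, 0, 0, 0, 0, 0, 0]
0.6 270 [0, 0, 0, 0, 0, 0, 0, 0, 0, 0]
0.6 315 [0, 0, 0, 0, 0, 0, 0, 0, 0, 0]
[[   0.      -0.948   -0.318   81.773]
 [   1.       0.       0.       0.608]
 [  -0.      -0.318    0.948 -116.812]
 [   0.       0.       0.       1.   ]] [[342.06739667   0.         260.12473647]
 [  0.         342.06739667 191.83299403]
 [  0.           0.           1.        ]]
```

```bash
cat > fk.py <<'E'
import numpy as np, itertools, json
from scipy.spatial.transform import Rotation as R
AX="zyzyzyz"
def fk(p,q,s):
    r=R.from_euler('z',p[27]); t=np.zeros(3)
    for i in range(7):
        t=t+r.apply(p[3*i:3*i+3]); r=r*R.from_euler(AX[i],s[i]*q[i])
    t=t+r.apply(p[21:24]); return t, r*R.from_rotvec(p[24:27])
E
python3 - <<'E'
from h import *; from fk import *
from scipy.optimize import least_squares
rng=np.random.default_rng(0); D=[]
while len(D)<60:
    p=rng.uniform([350,-500,100],[750,300,450]); r=R.from_euler('x',180,degrees=True)*R.from_rotvec(rng.normal(size=3)*.5)
    s=solve_ik(list(p),R2q(r))
    if s is not None: D.append((np.array(s),p,r))
s0=arm.sense(); D.append((np.array(s0["qpos"]),np.array(s0["eef_pos"]),q2R(s0["tcp_rot"])))
best=None
for s in itertools.product((1,-1),repeat=4):
    S=[s[0],1,s[1],s[3],s[2],s[3],1]
    def res(p,D=D):
        o=[]
        for q,t,r in D:
            a,b=fk(p,q,S); o+=list((a-t)/100)+list((b.inv()*r).as_rotvec())
        return np.array(o)
    p0=np.zeros(28); p0[[5,8,11,14,17,20,23]]=[340,0,400,0,400,0,150]
    for z0 in (0,3.1416):
        p0[27]=z0
        f=least_squares(res,p0,max_nfev=40,args=(D[:25],))
        if best is None or f.cost<best[0]: best=(f.cost,f.x,S)
        print(S,z0,round(f.cost,4))
    if best[0]<.01: break
f=least_squares(lambda p:np.array([v for q,t,r in D for a,b in [fk(p,q,best[2])] for v in list((a-t)/100)+list((b.inv()*r).as_rotvec())]),best[1])
print(f.cost,f.x.round(3),best[2]); json.dump([list(f.x),best[2]],open("fk.json","w"))
E
```

```text
[1, 1, 1, 1, 1, 1, 1] 0 60.7757
[1, 1, 1, 1, 1, 1, 1] 3.1416 39.0495
[1, 1, 1, -1, 1, -1, 1] 0 60.3427
[1, 1, 1, -1, 1, -1, 1] 3.1416 44.5491
[1, 1, 1, 1, -1, 1, 1] 0 50.8973
[1, 1, 1, 1, -1, 1, 1] 3.1416 46.0871
[1, 1, 1, -1, -1, -1, 1] 0 71.4475
[1, 1, 1, -1, -1, -1, 1] 3.1416 44.7178
[1, 1, -1, 1, 1, 1, 1] 0 75.5985
[1, 1, -1, 1, 1, 1, 1] 3.1416 75.5997
[1, 1, -1, -1, 1, -1, 1] 0 79.3758
[1, 1, -1, -1, 1, -1, 1] 3.1416 80.7828
[1, 1, -1, 1, -1, 1, 1] 0 71.8395
[1, 1, -1, 1, -1, 1, 1] 3.1416 78.6988
[1, 1, -1, -1, -1, -1, 1] 0 86.2164
[1, 1, -1, -1, -1, -1, 1] 3.1416 88.7053
[-1, 1, 1, 1, 1, 1, 1] 0 57.4539
[-1, 1, 1, 1, 1, 1, 1] 3.1416 63.5648
[-1, 1, 1, -1, 1, -1, 1] 0 63.9742
[-1, 1, 1, -1, 1, -1, 1] 3.1416 72.1595
[-1, 1, 1, 1, -1, 1, 1] 0 57.2102
[-1, 1, 1, 1, -1, 1, 1] 3.1416 64.8606
[-1, 1, 1, -1, -1, -1, 1] 0 62.9275
[-1, 1, 1, -1, -1, -1, 1] 3.1416 73.2367
[-1, 1, -1, 1, 1, 1, 1] 0 39.1723
[-1, 1, -1, 1, 1, 1, 1] 3.1416 54.2038
[-1, 1, -1, -1, 1, -1, 1] 0 37.105
[-1, 1, -1, -1, 1, -1, 1] 3.1416 55.0691
[-1, 1, -1, 1, -1, 1, 1] 0 26.5768
[-1, 1, -1, 1, -1, 1, 1] 3.1416 70.2066
[-1, 1, -1, -1, -1, -1, 1] 0 52.3188
[-1, 1, -1, -1, -1, -1, 1] 3.1416 51.8001
58.27516828633496 [-1.8700000e-01 -1.2540000e+00  1.8318959e+04 -4.1000000e-01
 -2.5045556e+04 -1.8068233e+04  6.8000000e-02  2.5023204e+04
  2.6857150e+04 -4.5000000e-02  3.5431654e+04 -2.6374852e+04
 -9.9400000e-01 -3.5455197e+04 -5.8515376e+04  5.5000000e-01
 -2.4944881e+04  5.9018558e+04 -1.2700000e-01  2.4944658e+04
  1.4648652e+04  3.1000000e-02 -1.1700000e-01 -1.4311303e+04
  1.0000000e-03 -1.0000000e-03 -1.7400000e+00  5.0000000e-03] [-1, 1, -1, 1, -1, 1, 1]
```

```bash
python3 - <<'E'
from h import *; from fk import *
from scipy.optimize import least_squares
rng=np.random.default_rng(0); D=[]
while len(D)<50:
    p=rng.uniform([350,-500,100],[750,300,450]); r=R.from_euler('x',180,degrees=True)*R.from_rotvec(rng.normal(size=3)*.5)
    s=solve_ik(list(p),R2q(r))
    if s is not None: D.append((np.array(s),p,r))
S=[-1,1,-1,1,-1,1,-1]
def res(p): return np.array([v for q,t,r in D for a,b in [fk(p,q,S)] for v in list((a-t)/100)+list((b.inv()*r).as_rotvec())]+list(p[:24]*1e-5))
p0=np.zeros(28); p0[[5,11,17,23]]=[340,400,400,250]; p0[26]=-1.74
f=least_squares(res,p0); print(f.cost,f.x.round(2)); json.dump([list(f.x),S],open("fk.json","w"))
E
```

```text
1.6605272091672958e-05 [ 0.0000e+00 -0.0000e+00  1.2540e+02  0.0000e+00 -1.1000e+01  1.2540e+02
 -0.0000e+00 -1.1000e+01  2.4148e+02  0.0000e+00 -1.1050e+01  2.4148e+02
 -0.0000e+00 -1.1050e+01  2.5153e+02  0.0000e+00 -1.8000e-01  2.5153e+02
 -0.0000e+00 -1.7000e-01  1.6885e+02  0.0000e+00 -0.0000e+00  1.6885e+02
  0.0000e+00  0.0000e+00 -4.7100e+00  0.0000e+00]
```

```bash
python3 - <<'E'
import cv2
im=cv2.imread("pics/scene0.png")[132:228,112:262]
cv2.imwrite("pics/crop1.png",cv2.resize(im,None,fx=5.2,fy=5.2,interpolation=cv2.INTER_CUBIC))
E
```

```text
(no output)
```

View pics/crop1.png

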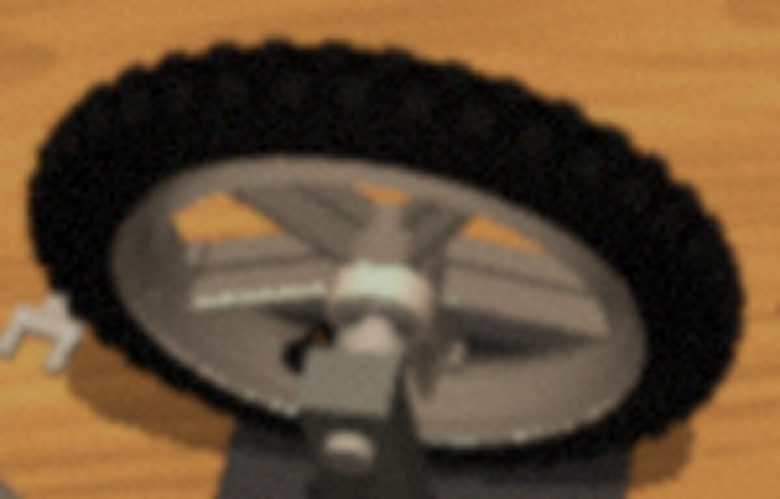

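```bash
cat >> h.py <<'E'
yaw=np.radians(-13); C=np.array([572,-146,175.])
X=np.array([np.cos(yaw),np.sin(yaw),0]); Y=np.array([-np.sin(yaw),np.cos(yaw),0]); Z=np.array([0,0,1.])
def ori(pitch,roll=0,yw=0):
    a=R.from_euler('z',yw).apply(X); yh=np.cross(Z,a)
    z=a*np.cos(pitch)-Z*np.sin(pitch)
    return R.from_matrix(np.c_[np.cross(yh,z),yh,z])*R.from_euler('z',roll,degrees=True)
def snap(fn):
    s=arm.sense(); c=capture("wrist"); T=np.array(c["T_tool_cam"]); Rt=q2R(s["tcp_rot"]).as_matrix()
    cv2.imwrite(fn,c["pixels"][:,:,::-1]); import pickle
    o=np.array(s["eef_pos"])+Rt@T[:3,3]; Rc=Rt@T[:3,:3]; pickle.dump((c["mtx"],o,Rc),open(fn+".pkl","wb"))
    return c,o,Rc
E
python3 - <<'E'
from h import *
s=arm.sense(); r0=q2R(s["tcp_rot"]); p=np.array(s["eef_pos"]); u=p/np.hypot(p[0],p[1]); 
effector.command_gripper(0)
arm.move_linear(list(u*[450,450,0]+[0,0,300]),max_speed=300)
q=np.array(arm.sense()["qpos"]); print(q.round(2))
q2=q.copy(); q2[0]=0.15+q2[0]-1.01+0.1; arm.move_j(list(q2)); s=arm.sense(); print(s["eef_pos"],s["time"])
for d,dz in ((-120,60),(-100,60),(-80,60),(-60,60)):
  for pt in (.85,.9,1.):
    j=solve_ik(list(C+d*X+dz*Z),R2q(ori(pt))); print(d,pt,None if j is None else np.round(j,2))
E
```

```text
[ 1.   -0.1   0.01  1.85  0.    1.38 -0.1 ]
[ 423.3990387  -155.45355197  299.74126055] 3.0667
-120 0.85 None
-120 0.9 None
-120 1.0 None
-100 0.85 None
-100 0.9 None
-100 1.0 [-0.03 -0.36  0.12  2.3   0.19  0.64  1.33]
-80 0.85 [ 0.07 -0.37  0.04  2.37  0.22  0.42  1.29]
-80 0.9 [-0.06 -0.36  0.15  2.34  0.27  0.5   1.25]
-80 1.0 [-0.01 -0.31  0.12  2.26  0.17  0.62  1.35]
-60 0.85 [-0.06 -0.33  0.16  2.34  0.32  0.42  1.2 ]
-60 0.9 [-0.05 -0.31  0.15  2.31  0.25  0.48  1.27]
-60 1.0 [ 0.   -0.25  0.12  2.23  0.15  0.6   1.37]
```

```bash
python3 - <<'E'
from h import *
arm.movep(list(C-80*X+60*Z),R2q(ori(.85)))
c,o,Rc=snap("pics/w1.png"); print(o,arm.sense()["time"],arm.sense()["contact_force"])
E
```

```text
[359.11912853 -97.71152202 269.11933982] 4.375 [0.0421311  0.69043644 0.15865786]
```

View pics/w1.png

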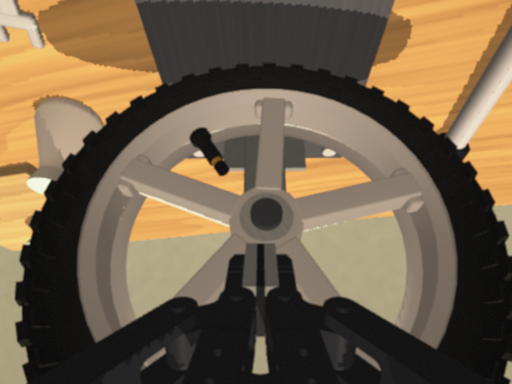

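```bash
python3 - <<'E'
from h import *
import pickle
K,o,Rc=pickle.load(open("pics/w1.png.pkl","rb")); c={"mtx":K}
def pr(uv,d):
    p=ray_plane(c,uv,C+d*X,X,Rc,o)-C; a,b=-p@Y,p@Z   # robot's right, up
    return round(a,1),round(b,1),round(np.hypot(a,b),1),round(np.degrees(np.arctan2(a,b)),1)
for n,uv,d in [("axle",(266,214),-32),("hubface",(265,214),-24),("vcap",(224,174),0),("vfoot",(197,131),0),("spD",(273,106),-25),("spR",(133,172),-25),("spL",(411,190),-25),("rimTip bottom",(268,89),-21),("rim R",(79,262),-21),("rimL",(457,262),-21)]: print(n,pr(uv,d))
E
```

```text
axle (np.float64(-2.4), np.float64(1.4), np.float64(2.7), np.float64(-59.2))
hubface (np.float64(-1.9), np.float64(-2.6), np.float64(3.2), np.float64(-144.2))
vcap (np.float64(28.7), np.float64(-48.5), np.float64(56.4), np.float64(149.4))
vfoot (np.float64(53.2), np.float64(-90.9), np.float64(105.3), np.float64(149.7))
spD (np.float64(-8.7), np.float64(-94.2), np.float64(94.6), np.float64(-174.7))
spR (np.float64(87.3), np.float64(-34.0), np.float64(93.7), np.float64(111.3))
spL (np.float64(-97.6), np.float64(-19.4), np.float64(99.5), np.float64(-101.2))
rimTip bottom (np.float64(-5.3), np.float64(-116.7), np.float64(116.8), np.float64(-177.4))
rim R (np.float64(109.4), np.float64(27.6), np.float64(112.8), np.float64(75.8))
rimL (np.float64(-115.9), np.float64(28.0), np.float64(119.2), np.float64(-76.4))
```

```bash
cat >> h.py <<'E'
C=C+2.5*Y; P=.87
def pose(phi,r=68,d=-12):
    p=np.radians(phi); lead=C+d*X-Y*r*np.sin(p)+Z*r*np.cos(p)
    o=ori(P); m=o.as_matrix(); return lead-25*m[:,2]+11*m[:,0]
E
python3 - <<'E'
from h import *
q=R2q(ori(P))
for phi in range(74,-95,-12):
    for d in (-12,-55):
        if solve_ik(list(pose(phi,d=d)),q) is None: print(phi,d,"none")
arm.move_linear(list(pose(74,d=-55)),rot=q); arm.move_linear(list(pose(74)),max_speed=60)
print("in",arm.sense()["contact_force"].__class__,np.round(arm.sense()["contact_force"],1))
f0=np.array(arm.sense()["contact_force"])
for phi in range(66,-51,-8):
    arm.move_linear(list(pose(phi)),max_speed=70); f=np.array(arm.sense()["contact_force"])
    print(phi,np.round(f,1))
    if np.linalg.norm(f-f0)>25: break
snap("pics/w2.png"); print(arm.sense()["time"])
E
```

```text
-94 -55 none
in <class 'numpy.ndarray'> [ 0.5 -0.1  0. ]
66 [-1.  -0.3 -0.1]
58 [-0.5 -0.1 -0.5]
50 [ 0.1  0.2 -1. ]
42 [-0.2  0.4  0.2]
34 [0.9 0.5 0.2]
26 [ 0.2  0.5 -0.2]
18 [0.5 0.5 0.4]
10 [-0.4  0.5  0.7]
2 [-0.6 -0.3  0.4]
-6 [-1.2 -0.4 -0.1]
-14 [-0.1 -0.5  0.3]
-22 [0.1 0.  0. ]
-30 [ 0.4 -0.2 -1.1]
-38 [-0.3  0.2  0.8]
-46 [ 0.1 -1.2  1.2]
10.15
```

View pics/w2.png

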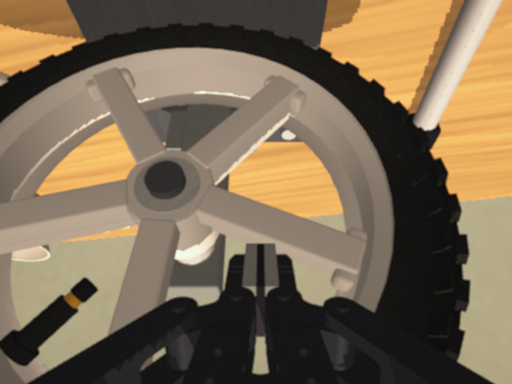

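```bash
cat > ang.py <<'E'
from h import *
import pickle
def angs(fn,pts):
    K,o,Rc=pickle.load(open(fn+".pkl","rb")); c={"mtx":K}
    for n,uv,d in pts:
        p=ray_plane(c,uv,C+d*X,X,Rc,o)-C; a,b=-p@Y,p@Z
        print(n,round(a,1),round(b,1),round(float(np.hypot(a,b)),1),round(float(np.degrees(np.arctan2(a,b))),1))
E
python3 - <<'E'
from ang import *
angs("pics/w2.png",[("axle",(165,180),-32),("cap",(87,289),0),("foot",(20,345),0),("spFinger",(350,254),-25),("spBL",(285,93),-25),("spBR",(109,88),-25)])
E
```

```text
axle -1.2 2.1 2.4 -29.2
cap 39.5 47.4 61.7 39.8
foot 64.0 73.6 97.6 41.0
spFinger -89.9 38.2 97.7 -67.0
spBL -64.0 -67.1 92.7 -136.3
spBR 46.2 -71.5 85.1 147.1
```

```bash
python3 - <<'E'
from h import *
for phi in (-54,-62,-70,-77,-83):
    arm.move_linear(list(pose(phi)),max_speed=60); print(phi,np.round(arm.sense()["contact_force"],1))
arm.pause(.3)
snap("pics/w3.png"); print(arm.sense()["time"])
E
```

```text
-54 [-0.3 -0.5 -0.4]
-62 [ 0.5 -0.1 -0.1]
-70 [ 0.6 -0.2  0.3]
-77 [-0.3  0.2 -0.5]
-83 [ 0.5  0.1 -0.5]
11.9833
```

View pics/w3.png

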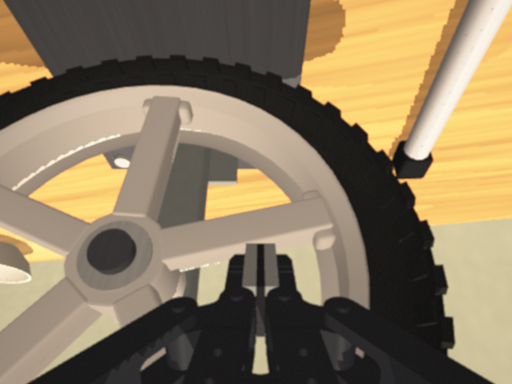

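```bash
python3 - <<'E'
from ang import *
angs("pics/w3.png",[("axle",(111,251),-32),("spL",(315,214),-25),("spD",(166,105),-25)])
E
```

```text
axle -1.4 0.8 1.6 -59.9
spL -94.1 -21.2 96.4 -102.7
spD -10.2 -95.4 95.9 -173.9
```

```bash
python3 - <<'E'
from h import *
arm.move_linear(list(pose(-88)),max_speed=40); arm.pause(.4)
arm.move_linear(list(pose(-76)),max_speed=60)
arm.move_linear(list(pose(-76,d=-55)),max_speed=100)
arm.movep(list(C-80*X+75*Z),R2q(ori(.87))); arm.pause(.3)
snap("pics/w4.png"); print(arm.sense()["time"],np.round(arm.sense()["contact_force"],1))
E
```

```text
14.425 [-0.4  0.1  0.5]
```

View pics/w4.png

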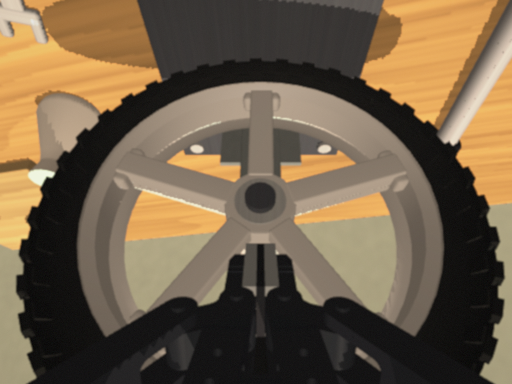

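```bash
python3 - <<'E'
from ang import *
angs("pics/w4.png",[("axle",(260,198),-32),("spD",(262,98),-25),("spL",(400,172),-25),("spR",(122,166),-25)])
arm.job_done()
E
```

```text
axle -0.1 2.1 2.1 -2.9
spD -1.6 -94.0 94.0 -179.0
spL -96.0 -22.8 98.7 -103.3
spR 95.4 -27.6 99.3 106.1
the job is handed in; nothing more can be done
```

The job is handed in: the wheel is turned about 148° anticlockwise by its spokes, and the last image puts the valve within about 3° of straight above the axle. The robot is clear of the wheel, and I saw no contact with the tyre or valve and no movement of the other objects, though the verdict itself wasn't shown.

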